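Snap the lap timer's battery cover shut

TASK

The lap timer's grey battery cover has been laid on but its rim still stands proud: with the fingertips, press the rim down section by section, both long sides and both ends, until all four have clicked fully shut. Only press from above: do not lift, push away or tip the timer, do not press so hard (above about 50 N) that the cover cracks, and keep off the round reset button beside the cover. Leave the racer, screwdriver, spare cell, grandstand and gantry where they are.

Things in the scene. Friction and masses are not known exactly. Their poses are not given: they have to be found in the camera images.
- timer: the lap timer: loose black box 180 x 110 mm, 46 mm high, 1 kg, on rubber feet. Origin on the board below the middle of its battery cover; x along its length, y to its left, z up; it spans x -108 to 72, y -55 to 55 mm. On top a grey clip-on cover, 136 x 100 mm: four rim sections round a fixed panel (93 x 59 mm, top at 50 mm). Section centres: (0, 40.5), (0, -40.5), (58.5, 0), (-58.5, 0) mm.
- reset_button (a joint): travel of the lap-reset push button: 0 = untouched, 0.004 m = fully down; pressing it 2 mm wipes the laps. Round grey button, 14 mm diameter, top 54 mm above the board, 90 mm from the timer's origin along its -x; only the rim's near section lies beside it (centres 31.5 mm apart). Sprung, 1 to 3 N.
- rim_left (a joint): how far the left long side (+y of the timer) rim section is down: 0 = standing proud, 0.006 m = clicked shut, a hard stop. Snap action: it springs back up if let go in the first half, about 6 N takes it past the middle (3 mm), then it snaps down and stays.
- rim_left_top (a point): middle of the top face of the left long side (+y of the timer) rim section (136 x 19 mm in the timer's x, y); it moves with the section: 60 mm above the board when raised, 54 mm when shut. A rib 1 mm high runs along it (looks only).
- rim_right (a joint): how far the right long side (-y of the timer) rim section is down: 0 = standing proud, 0.006 m = clicked shut, a hard stop. Snap action: it springs back up if let go in the first half, about 6 N takes it past the middle (3 mm), then it snaps down and stays.
- rim_right_top (a point): middle of the top face of the right long side (-y of the timer) rim section (136 x 19 mm in the timer's x, y); it moves with the section: 60 mm above the board when raised, 54 mm when shut. A rib 1 mm high runs along it (looks only).
- rim_far (a joint): how far the far short end (+x of the timer, away from the reset button) rim section is down: 0 = standing proud, 0.006 m = clicked shut, a hard stop. Snap action: it springs back up if let go in the first half, about 6 N takes it past the middle (3 mm), then it snaps down and stays.
- rim_far_top (a point): middle of the top face of the far short end (+x of the timer, away from the reset button) rim section (19 x 59 mm in the timer's x, y); it moves with the section: 60 mm above the board when raised, 54 mm when shut. A rib 1 mm high runs along it (looks only).
- rim_near (a joint): how far the near short end (-x of the timer, next to the reset button) rim section is down: 0 = standing proud, 0.006 m = clicked shut, a hard stop. Snap action: it springs back up if let go in the first half, about 6 N takes it past the middle (3 mm), then it snaps down and stays.
- rim_near_top (a point): middle of the top face of the near short end (-x of the timer, next to the reset button) rim section (19 x 59 mm in the timer's x, y); it moves with the section: 60 mm above the board when raised, 54 mm when shut. A rib 1 mm high runs along it (looks only).
- racer: blue model racer 128 x 58 mm, 30 mm high, standing on its wheels along the timer's right (-y) side; origin at its underside, x along its length; loose, only stands by.
- driver: small screwdriver 130 mm long lying along the timer's left (+y) side; origin at its underside; loose, only stands by.
- cell: spare battery cell, 25 mm diameter, 49 mm high, standing upright beyond the timer's far (+x) end; origin at its underside; loose, only stands by.
- grandstand: grey plastic toy grandstand 84 x 176 mm, 102 mm high, at the left of the infield; origin at its underside; loose, only stands by.
- gantry: white enamel start gantry, 215 mm wide, 139 mm high, at the right of the infield; origin at its underside; loose, only stands by.
There are look-alikes about, which are no part of the job. Leave any purple or turquoise look-alike of the timer alone.

How it is judged:
By the outcome, as a careful person would: the job done as asked, in the order asked, and still so for the second after the job is handed in, with the robot touching nothing.
It also fails if it takes over 48 s, if anything falls off the work surface, if the arm or the gripper's body presses on something with over 40 N, if the wrist force passes 120 N, or if a joint passes its speed limit or range.

ROBOT

A 6-joint arm with a two-finger parallel gripper is mounted at the origin on the work surface. World frame = base frame: x ahead of the robot, y to its left, z up, the work surface at z = 0. Lengths are in m, angles in rad, forces in N, time in s.
With the tool pointing down it reaches from about 0.25 to 0.725 m from the base axis. Payload 4 kg.
Tool frame: the origin (TCP) lies at the very end of the fingers, on their centre line; the grasp point (between the pads) lies 19 mm behind it; z points along the fingers, y is the line along which they close (so a half turn about z gives the same grasp; the last joint's range is limited). The gripper opens to 85 mm and grips with 20 to 120 N. Pads are 22 mm wide; open, the fingers measure 114 mm over their backs; the gripper's body (76 mm by 85 mm) begins 54 mm behind the grasp point. The pads swing forward as they close: fully open they stand 13 mm farther back than shut.
Start: joints at [1.19, 0.241, 0.005, 1.335, 0, 1.571], TCP at [0.186, 0.464, 0.231] pointing down, gripper open.
Joint ranges: [-2.72, 2.72], [-1.05, 1.87], [-1.09, 1.28], [-1.99, 2.15], [-1.42, 1.44], [-3.14, 3.14]. Speed limits (rad/s): [2.79, 2.79, 3.14, 3.14, 3.14, 3.14].

INTERFACE

Orientations are given as a unit quaternion [x, y, z, w].
In Python, from workcell import bot, vision, workorder gives the robot as it stands.
- The arm moves only by the shell command python3 -m creep 'ROWS' [OPENING]. ROWS is JSON, a list of rows, each a list of 2 entries, a list of its own where there are three numbers: the shift along the tool's x, y, z in mm, then the turn, a rotation vector about the tool's x, y, z in rad. In form: [[[dx, dy, dz], [wx, wy, wz]], ...]. A call has 1 to 12 rows; each row shifts and turns the commanded pose from where the row before left it, along the tool's axes as they then stand; what a row does not reach is not made up. A row lasts 1/8 s, in which the tool goes at most 62.5 mm and 10.7 degrees, less where a joint would pass 70% of its speed; a pose out of reach is approached as far as the arm can. A call is refused whole if a number of a shift passes 62.5 or a number of a turn 0.188, either way. A call with a gripper value outside its range is refused whole. OPENING is the finger opening in mm, from 0 to 85.4, set as the call begins (- or left out, the last holds). The fingers move at their own pace and stop on an object; the grip force is fixed at half the most. Time passes only in rows, so rows that do not move let the fingers close. It gives the time, the measured TCP pose, the force, the opening and the grip force at its end, in the units of the state.
- bot.get_obs(): the state, without advancing time (a new reading comes with each control period).
- vision.camera(name): name is "scene" or "top" or "wrist"; returns a dict with "image" (420x560x3 uint8, blue, green, red), "z_map" (420x560 float32, m along the optical axis (not along the pixel's ray), 0 where there is no reading), "K" (3x3 intrinsics, pixels), "rvec" (rotation vector, rad) and "tvec" (3), from world to camera coordinates, as OpenCV has them; the wrist camera has in their place "tool_from_camera" (4x4, takes a point from camera to tool coordinates, whose origin is the TCP and whose axes are the flange's). Camera axes: x right, y down, z forward; pixel columns grow to the right and rows downward; lengths in m; the calibration is good to about 2 mm. A picture is of the moment at which its call begins: read the wrist's pose just before it.
- workorder.job_done(): hands the job in; it is judged then, once.
Trained networks look in a picture, given as the dict that the camera call returned (one of the last four; its "shot" number tells which), for a name from the list of things; names that differ only in an ending like _2 or _b are one class to them, and where a whole thing is asked for, a point or a joint stands for the part that bears it (a point fixed in the world has none). Each returns a list of dicts, best first, with "score" (0 to 1); they miss things now and then, are a little off and sometimes report something else, mostly with a low value. They report only what shows in the picture. A call takes as long as a camera call. They do not tell look-alikes from the thing itself.
- vision.spot_in(picture, query): "position" ([column, row] in pixels, amid what is visible of it).
- vision.place_of(picture, query): "position" ([column, row] in pixels: a listed point, or the origin of a listed thing).
The state is a dict: "clock": time; "joint_pos": joint angles; "joint_vel": joint speeds; "tau": joint torques, N m; "eef_pos": TCP position; "tool_rot": TCP orientation; "ft_force": force on the tool from outside, world axes, zero at the start; "ft_torque": the same for the moment, N m; "grip_width": finger opening in m; "grasp_force": force on a finger pad.
Only numpy, scipy, OpenCV 4.12 (cv2) and the standard library are available. Lean on these libraries where they do the work, as an engineer would, in place of code of your own. Each camera call takes 0.05 s, during which the arm holds its last target. There are 200 camera calls.

## Working session

There is one attempt and no reset: what is moved stays moved. The work goes in short steps, Python scripts to look and compute and a shell command to move; the robot and the scene stay as the last step left them, time stands still between calls to the robot, and variables do not carry over. Pictures are saved under pics/ and viewed, at most 10 in all, crops included, and the job is handed in when it is done.

```bash
mkdir -p pics; cat > h.py <<'E'
import numpy as np, cv2
from workcell import bot, vision, workorder
from scipy.spatial.transform import Rotation as R
def world(p,uv,depth=None,z=None):
    K=p["K"]; Rm=cv2.Rodrigues(np.array(p["rvec"],float))[0]; t=np.array(p["tvec"],float).ravel()
    ray=np.linalg.inv(K)@[uv[0],uv[1],1]; c=-Rm.T@t; d=Rm.T@ray
    if z is not None: return c+d*(z-c[2])/d[2]
    if depth is None: depth=p["z_map"][int(round(uv[1])),int(round(uv[0]))]
    return c+d*depth
E
python3 - <<'E'
from h import *
o=bot.get_obs(); print(o["clock"],o["eef_pos"],o["tool_rot"],o["ft_force"],o["grip_width"])
for n in ("top","scene"):
    p=vision.camera(n); cv2.imwrite(f"pics/{n}1.png",p["image"])
    for q,z in (("rim_left_top",.06),("rim_right_top",.06),("rim_far_top",.06),("rim_near_top",.06),("reset_button",.054),("timer",0)):
        for r in vision.place_of(p,q)[:3]: print(n,q,np.round(r["position"]),round(r["score"],2),world(p,r["position"],z=z).round(4))
E
```

```text
0.0 [0.18557432 0.46359782 0.23040782] [ 1.89240642e-01  9.81930159e-01 -1.04599587e-03 -2.18569203e-04] [ 0.68263353 -0.16379647  0.10951833] 0.08525537377205868
top rim_left_top [214. 191.] 0.8 [0.5499 0.1781 0.06  ]
top rim_left_top [335. 174.] 0.62 [ 0.6113 -0.1937  0.06  ]
top rim_left_top [202. 268.] 0.59 [0.3105 0.2087 0.06  ]
top rim_right_top [243. 190.] 0.76 [0.5547 0.09   0.06  ]
top rim_right_top [228. 269.] 0.69 [0.3108 0.1287 0.06  ]
top rim_right_top [304. 250.] 0.65 [ 0.3765 -0.1052  0.06  ]
top rim_far_top [228. 169.] 0.71 [0.6201 0.1392 0.06  ]
top rim_far_top [280. 242.] 0.53 [ 0.3975 -0.028   0.06  ]
top rim_far_top [215. 246.] 0.5 [0.3797 0.1696 0.06  ]
top rim_near_top [228. 209.] 0.65 [0.4962 0.133  0.06  ]
top rim_near_top [217. 288.] 0.63 [0.2513 0.1601 0.06  ]
top rim_near_top [314. 169.] 0.56 [ 0.627  -0.1281  0.06  ]Traceback (most recent call last):
  File "<stdin>", line 6, in <module>
ValueError: it knows: cell, driver, gantry, grandstand, racer, rim_far_top, rim_left_top, rim_near_top, rim_right_top, timer
```

View pics/top1.png

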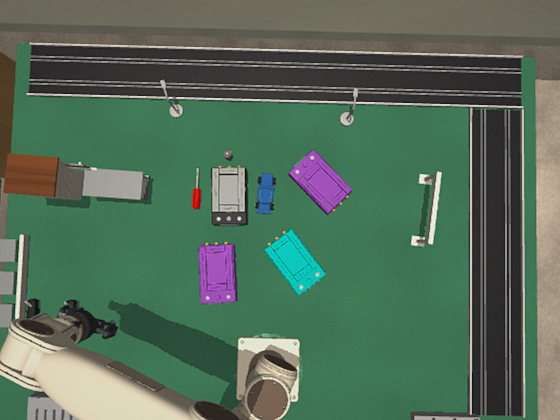

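The top view shows the black timer with the grey cover at about (229,193), its button end at the bottom (228,218). The screwdriver is at (197,190), the racer at (265,193) and the cell at (228,155), with three purple or turquoise look-alikes nearby. The timer centre is about (0.555, 0.135), yaw about 0.05 rad. I'll move above it with the fingers closed.

```bash
python3 -m creep '[[[0,0,0],[0,0,-0.146]],[[0,0,0],[0,0,-0.146]],[[0,0,0],[0,0,-0.146]],[[-44,-43,0],[0,0,0]],[[-44,-43,0],[0,0,0]],[[-44,-43,0],[0,0,0]],[[-44,-43,0],[0,0,0]],[[-44,-43,0],[0,0,0]],[[-44,-43,0],[0,0,0]],[[-44,-43,0],[0,0,0]],[[-44,-43,0],[0,0,0]]]' 0
python3 - <<'E'
from h import *
o=bot.get_obs(); p=vision.camera("wrist"); cv2.imwrite("pics/w1.png",p["image"])
T=np.array(p["tool_from_camera"]); print(o["clock"],o["eef_pos"],o["tool_rot"],o["ft_force"],T.round(3).tolist())
Rt=R.from_quat(o["tool_rot"]).as_matrix(); A=Rt@T[:3,:3]; c=o["eef_pos"]+Rt@T[:3,3]
for q,z in (("rim_left_top",.06),("rim_right_top",.06),("rim_far_top",.06),("rim_near_top",.06),("timer",0)):
    for r in vision.place_of(p,q)[:2]:
        d=A@np.linalg.inv(p["K"])@[*r["position"],1]; print(q,np.round(r["position"]),round(r["score"],2),(c+d*(z-c[2])/d[2]).round(4))
E
```

```text
clock: 1.62
eef_pos: [0.5582, 0.1393, 0.2313]
tool_rot: [-0.029, 1.0, 0.0, 0.0]
ft_force: [0.6, 0.8, 0.4]
grip_width: -0.0001
grasp_force: 0.0
1.625 [0.55822521 0.13933265 0.23126355] [-2.85402949e-02  9.99592630e-01  1.51253485e-04  5.34522006e-05] [0.59644677 0.75798762 0.43082303] [[-0.001, -0.951, -0.31, 0.079], [1.0, -0.0, -0.002, 0.0], [0.001, -0.31, 0.951, -0.143], [0.0, 0.0, 0.0, 1.0]]
rim_left_top [318. 184.] 0.7 [0.5523 0.1766 0.06  ]
rim_left_top [236. 189.] 0.24 [0.5615 0.0964 0.06  ]
rim_right_top [237. 186.] 0.89 [0.5582 0.0969 0.06  ]
rim_far_top [274. 243.] 0.88 [0.6171 0.1364 0.06  ]
rim_near_top [ 22. 231.] 0.9 [ 0.6184 -0.1232  0.06  ]
rim_near_top [278. 125.] 0.8 [0.498  0.1338 0.06  ]
timer [280. 174.] 0.97 [0.5563 0.1389 0.    ]
timer [ 19. 177.] 0.64 [ 0.5774 -0.1633  0.    ]
```

View pics/w1.png

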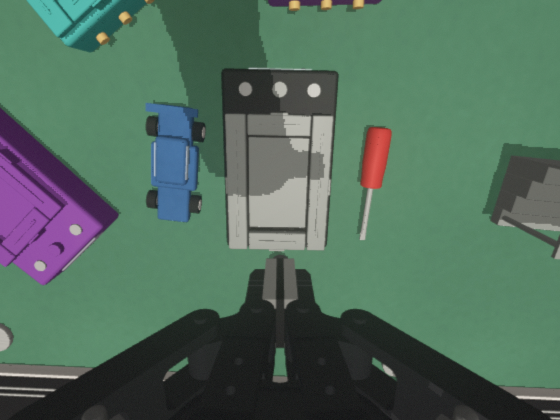

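The wrist view shows the timer's cover spanning columns 228-330 and rows 110-250, with three round features at the near end (row 90). The tool is aligned with it. I take the centre as about (0.556, 0.136). Next I go over the left rim and down to z ≈ 66 mm.

```bash
python3 -m creep '[[[2,37,20],[0,0,0]],[[0,0,55],[0,0,0]],[[0,0,55],[0,0,0]],[[0,0,35],[0,0,0]],[[0,0,0],[0,0,0]]]'; python3 -m creep '[[[0,0,3],[0,0,0]],[[0,0,3],[0,0,0]],[[0,0,2],[0,0,0]],[[0,0,0],[0,0,0]]]'
```

```text
clock: 2.55
eef_pos: [0.5496, 0.1785, 0.0642]
tool_rot: [-0.03, 1.0, -0.001, -0.003]
ft_force: [0.2, 0.6, -1.1]
grip_width: 0.0001
grasp_force: 0.0
clock: 3.05
eef_pos: [0.5537, 0.1781, 0.0598]
tool_rot: [-0.029, 1.0, 0.001, 0.001]
ft_force: [-0.7, 0.6, 5.5]
grip_width: -0.0003
grasp_force: 2.8
```

```bash
python3 -m creep '[[[0,0,1.5],[0,0,0]],[[0,0,1.5],[0,0,0]],[[0,0,0],[0,0,0]]]';python3 -m creep '[[[0,0,1.5],[0,0,0]],[[0,0,0],[0,0,0]]]'; python3 -m creep '[[[0,0,1],[0,0,0]],[[0,0,0],[0,0,0]]]'
```

```text
clock: 3.42
eef_pos: [0.5525, 0.1774, 0.055]
tool_rot: [-0.029, 1.0, -0.0, -0.0]
ft_force: [-0.1, -0.5, 0.1]
grip_width: 0.0002
grasp_force: 0.0
clock: 3.68
eef_pos: [0.5527, 0.1775, 0.054]
tool_rot: [-0.028, 1.0, -0.0, -0.0]
ft_force: [-2.1, 0.0, 4.1]
grip_width: -0.0002
grasp_force: 2.0
clock: 3.92
eef_pos: [0.5527, 0.1775, 0.054]
tool_rot: [-0.029, 1.0, -0.0, 0.0]
ft_force: [-3.6, -0.7, 9.6]
grip_width: -0.0001
grasp_force: 4.7
```

The left section is shut, at a hard stop of 54 mm. Next is the right one.

```bash
python3 -m creep '[[[0,0,-20],[0,0,0]],[[0,-40.5,0],[0,0,0]],[[0,-40.5,0],[0,0,0]],[[0,0,8],[0,0,0]],[[0,0,4],[0,0,0]],[[0,0,2],[0,0,0]],[[0,0,2],[0,0,0]],[[0,0,2],[0,0,0]],[[0,0,0],[0,0,0]]]';python3 -m creep '[[[0,0,1],[0,0,0]],[[0,0,1],[0,0,0]],[[0,0,0],[0,0,0]],[[0,0,0],[0,0,0]]]'
```

```text
clock: 5.05
eef_pos: [0.5573, 0.0975, 0.0544]
tool_rot: [-0.029, 1.0, 0.0, -0.0]
ft_force: [-0.2, 0.4, -0.1]
grip_width: 0.0004
grasp_force: 0.0
clock: 5.55
eef_pos: [0.5574, 0.0973, 0.054]
tool_rot: [-0.029, 1.0, 0.001, 0.0]
ft_force: [-1.9, -0.7, 7.7]
grip_width: 0.0001
grasp_force: 3.7
```

Right is shut. Now the far end.

```bash
python3 -m creep '[[[0,0,-20],[0,0,0]],[[-30,20,0],[0,0,0]],[[-29,20,0],[0,0,0]],[[0,0,7],[0,0,0]],[[0,0,4],[0,0,0]],[[0,0,2],[0,0,0]],[[0,0,2],[0,0,0]],[[0,0,2],[0,0,0]],[[0,0,0],[0,0,0]]]';python3 -m creep '[[[0,0,1],[0,0,0]],[[0,0,1],[0,0,0]],[[0,0,1],[0,0,0]],[[0,0,0],[0,0,0]]]'
```

```text
clock: 6.68
eef_pos: [0.6136, 0.1396, 0.0555]
tool_rot: [-0.028, 1.0, -0.0, -0.0]
ft_force: [0.2, -0.1, -0.6]
grip_width: 0.0
grasp_force: 0.0
clock: 7.18
eef_pos: [0.6141, 0.1399, 0.054]
tool_rot: [-0.029, 1.0, -0.0, 0.0]
ft_force: [-3.0, -0.9, 7.4]
grip_width: -0.0001
grasp_force: 3.5
```

```bash
python3 -m creep '[[[0,0,-45],[0,0,0]],[[58,0,0],[0,0,0]],[[58,0,0],[0,0,0]],[[0,0,-55],[0,0,0]],[[0,0,-55],[0,0,0]],[[0,0,0],[0,0,0]],[[0,0,0],[0,0,0]]]'
python3 - <<'E'
from h import *
o=bot.get_obs(); p=vision.camera("wrist"); cv2.imwrite("pics/w2.png",p["image"])
T=np.array(p["tool_from_camera"]); print(o["clock"],o["eef_pos"])
Rt=R.from_quat(o["tool_rot"]).as_matrix(); A=Rt@T[:3,:3]; c=o["eef_pos"]+Rt@T[:3,3]
for q,z in (("rim_left_top",.054),("rim_right_top",.054),("rim_far_top",.054),("rim_near_top",.06),("timer",0)):
    for r in vision.place_of(p,q)[:2]:
        d=A@np.linalg.inv(p["K"])@[*r["position"],1]; print(q,np.round(r["position"]),round(r["score"],2),(c+d*(z-c[2])/d[2]).round(4))
E
```

```text
clock: 8.05
eef_pos: [0.4983, 0.1335, 0.2079]
tool_rot: [-0.029, 1.0, 0.0, 0.0]
ft_force: [-0.4, -0.4, -0.4]
grip_width: -0.0002
grasp_force: 0.0
8.05 [0.49829036 0.13351579 0.20789898]
rim_left_top [319. 248.] 0.71 [0.5531 0.1754 0.054 ]
rim_right_top [241. 250.] 0.94 [0.5589 0.0981 0.054 ]
rim_right_top [321. 248.] 0.21 [0.5532 0.1773 0.054 ]
rim_far_top [339.  47.] 0.96 [0.373  0.1745 0.054 ]
rim_far_top [89. 60.] 0.61 [ 0.3944 -0.0308  0.054 ]
rim_near_top [281. 192.] 0.94 [0.4966 0.134  0.06  ]
rim_near_top [ 21. 298.] 0.92 [ 0.6233 -0.1246  0.06  ]
timer [82. 16.] 0.95 [ 0.352  -0.0619  0.    ]
timer [279. 231.] 0.94 [0.558  0.1357 0.    ]
```

View pics/w2.png

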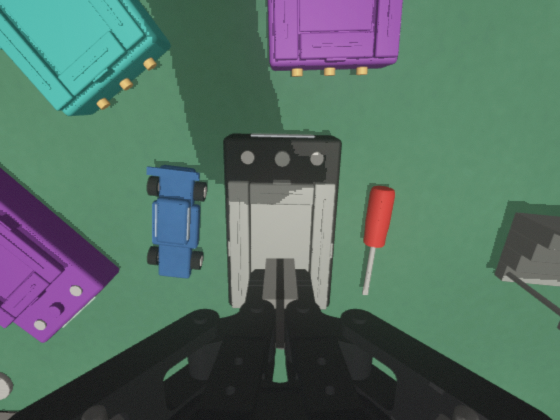

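The timer (columns 225-340) hasn't moved. The near section at (281,192) lies directly under the TCP, about (0.497, 0.134), with the button beyond it at (282,158) and clear. I'll press straight down.

```bash
python3 -m creep '[[[0,0,60],[0,0,0]],[[0,0,55],[0,0,0]],[[0,0,25],[0,0,0]],[[0,0,4],[0,0,0]],[[0,0,3],[0,0,0]],[[0,0,2],[0,0,0]],[[0,0,2],[0,0,0]],[[0,0,0],[0,0,0]]]';python3 -m creep '[[[0,0,1],[0,0,0]],[[0,0,1],[0,0,0]],[[0,0,1],[0,0,0]],[[0,0,0],[0,0,0]]]'
```

```text
clock: 9.35
eef_pos: [0.4995, 0.1338, 0.0583]
tool_rot: [-0.029, 1.0, 0.0, 0.002]
ft_force: [0.6, 0.4, 2.2]
grip_width: -0.0001
grasp_force: 1.7
clock: 9.85
eef_pos: [0.498, 0.1334, 0.054]
tool_rot: [-0.029, 1.0, -0.0, -0.0]
ft_force: [-2.3, -0.3, 5.3]
grip_width: -0.0002
grasp_force: 2.4
```

```bash
python3 -m creep '[[[0,0,1],[0,0,0]],[[0,0,0],[0,0,0]]]';python3 -m creep '[[[0,0,-45],[0,0,0]],[[0,0,-55],[0,0,0]],[[0,0,-55],[0,0,0]],[[-30,0,0],[0,0,0]],[[-30,0,0],[0,0,0]],[[0,0,0],[0,0,0]],[[0,0,0],[0,0,0]]]'
python3 - <<'E'
from h import *
o=bot.get_obs(); p=vision.camera("wrist"); cv2.imwrite("pics/w3.png",p["image"])
T=np.array(p["tool_from_camera"]); Rt=R.from_quat(o["tool_rot"]).as_matrix()
A=Rt@T[:3,:3]; c=o["eef_pos"]+Rt@T[:3,3]; K=p["K"]
C=np.array([.5558,.1368]); cy,sy=np.cos(.055),np.sin(.055)
v,u=np.mgrid[0:420,0:560]; Z=p["z_map"]
P=(np.stack([u,v,np.ones_like(u)],-1)@np.linalg.inv(K).T*Z[...,None])@A.T+c
d=P[...,:2]-C; lx=d[...,0]*cy+d[...,1]*sy; ly=-d[...,0]*sy+d[...,1]*cy
for n,x,y,hx,hy in (("L",0,.0405,.04,.005),("R",0,-.0405,.04,.005),("F",.0585,0,.005,.02),("N",-.0585,0,.005,.02),("panel",-.01,0,.02,.02),("button",-.09,0,.004,.004)):
    m=(abs(lx-x)<hx)&(abs(ly-y)<hy)&(Z>0); print(n,m.sum(),np.percentile(P[m][:,2],[10,50,90]).round(4) if m.any() else "")
E
```

```text
clock: 10.1
eef_pos: [0.498, 0.1334, 0.0539]
tool_rot: [-0.029, 1.0, -0.0, 0.0]
ft_force: [-3.9, -1.3, 10.7]
grip_width: -0.0004
grasp_force: 5.7
clock: 10.98
eef_pos: [0.5573, 0.1368, 0.2069]
tool_rot: [-0.029, 1.0, -0.0, -0.001]
ft_force: [0.2, -0.2, 0.4]
grip_width: -0.0001
grasp_force: 0.0
L 4949 [0.0544 0.2806 0.2882]
R 5059 [0.0546 0.2803 0.2882]
F 377 [0.0534 0.0544 0.0553]
N 542 [0.0534 0.0544 0.0556]
panel 19316 [0.2151 0.2769 0.2943]
button 100 [0.0533 0.0543 0.0552]
```

View pics/w3.png

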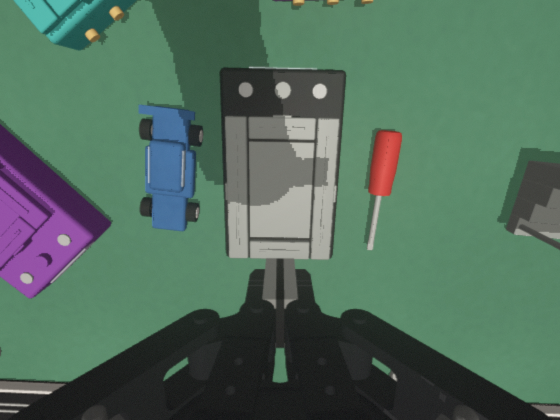

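In the picture the timer is in place, with neighbours undisturbed. The depth map puts all four rim sections at about 54 mm, and the button top is at its untouched 54 mm. I'm handing in.

```bash
python3 -c "
from workcell import workorder; print(workorder.job_done())"
```

```text
the job is handed in; nothing more can be done
None
```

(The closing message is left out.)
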